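# Load stained slides into a slide scanner

## Robot

A 6-joint arm with a two-finger parallel gripper is mounted at the origin on a cart in front of the work surface, level with it; the furniture and walls round the work are solid. World frame = base frame: x ahead of the robot, y to its left, z up, the work surface at z = 0. Lengths are in m, angles in degrees, forces in N, time in s.
With the tool pointing down it reaches from about 0.4 to 0.825 m from the base axis. Payload 7 kg.
Tool frame: the origin (TCP) lies midway between the tips of the shut fingers; the grasp point (between the pads) lies 19 mm behind it; z points along the fingers, y is the direction in which the jaws open and shut (so a half turn about z gives the same grasp; the last joint's range is limited). The gripper opens to 88 mm and grips with 3 to 60 N. Pads are 19 mm wide; open, the fingers measure 130 mm over their backs; the gripper's body (78 mm by 193 mm) begins 47 mm behind the grasp point.
Start: joints at [89.158, 20.546, 0.682, 0, -70.136, -16.507], TCP at [0.201, 0.644, 0.227] pointing down, gripper open.
Joint ranges: [-176.03, 176.03], [-82.01, 121.73], [-58.28, 71.71], [-173.87, 95.51], [-174.79, -0.11], [-173.66, 173.66]. Speed limits (degrees/s): [136.94, 136.94, 172.46, 180, 180, 180].

## Interface

Orientations are given as a 3x3 rotation matrix whose columns are the frame's x, y, z axes.
In Python, from rig import robot gives the robot as it stands. Calls block until the motion is done:
- robot.goto(position, orientation): joint-space move of the TCP to a pose.
- robot.servo_line(position, ori=None, speed=0.15): straight line of the TCP; ori=None keeps the orientation; speed is the mean speed in m/s.
- robot.movej(angles): joint-space move.
- robot.move_gripper(opening): opening from 0.0 (shut) to 1.0 (fully open); the grip force is fixed at half the most; returns when the fingers have stopped.
- robot.dwell(seconds).
- robot.ik(position, orientation): joint angles nearest the present ones, or None.
- robot.grab_frame(name): name is "scene" or "top" or "wrist"; returns (picture, depth): 384x512x3 uint8, red, green, blue; 384x512 float32, m along the optical axis (not along the pixel's ray), 0 where there is no reading.
- robot.camera_info(name): a dict with "vfov" (degrees; the focal length in pixels is half the picture's height over the tangent of half this angle, whatever the lens; pixels are square), "cx", "cy" (the principal point, pixels), "view" (4x4, takes a point from world to camera coordinates); the wrist camera has in their place "T_tool_cam" (4x4, takes a point from camera to tool coordinates, whose origin is the TCP and whose axes are the flange's). Camera axes: x right, y down, z forward; pixel columns grow to the right and rows downward; lengths in m; the calibration is good to about 2 mm. A picture is of the moment at which its call begins: read the wrist's pose just before it. camera_info takes no time and is no camera call.
A pose or a line that the arm cannot do raises robot.Unreachable and nothing moves.
- robot.job_done(): hands the job in, once; it reports no verdict.
Readings, each from a call of its own:
- robot.read_t(): time.
- robot.read_qpos(): joint angles.
- robot.read_qvel(): joint speeds.
- robot.read_effort(): joint torques, N m.
- robot.read_position(): TCP position.
- robot.read_tcp_rot(): TCP orientation.
- robot.read_force(): force on the tool from outside, world axes, zero at the start.
- robot.read_ft_torque(): the same for the moment, N m.
- robot.read_grip_width(): opening from 0.0 (shut) to 1.0 (fully open).
Only numpy, scipy, OpenCV 4.12 (cv2) and the standard library are available. Lean on these libraries where they do the work, as an engineer would, in place of code of your own. Each camera call takes 0.05 s, during which the arm holds its last target. There are 200 camera calls.

## Task

Load the carrier with the two stained slides into the open drawer of the slide scanner: set it down gently, not dropped, flat in the nest (either way round), swing the orange clamp lever fully over its border to lock it, and then slide the drawer fully home without slamming it. Leave the empty carrier and the other things on the bench where they are.

Things in the scene. Friction and masses are not known exactly. Their poses are not given: they have to be found in the camera images.
- slide_scanner: low white benchtop slide scanner, 200 deep x 170 wide x 100 mm high, fixed to the bench; origin on the bench under the nest centre of the shut drawer; its front face is 105 mm from the origin on the -x side, z up. The drawer comes out of the front face along the scanner's -x; the housing roof over the slot begins 74 mm above the bench
- scan_drawer (a joint): drawer slide in m: 0 = shut, front panel against the housing; grows as it opens, to 0.170
- nest (a point): centre of the nest floor in the drawer, 32 mm above the bench; moves with the drawer; axes parallel to the scanner's. The nest is a black-rimmed pocket 89 mm along x by 99 mm along y with 5.5 mm high walls and a sloping lead-in up to 11 mm (2.5 mm clear all round a carrier).
- drawer_handle (a point): middle of the steel bow handle on the drawer front: a 10 mm round bar along y, 72 mm of it straight, 26 mm in front of the panel and 44 mm above the bench; moves with the drawer; axes parallel to the scanner's. Panel: white, 12 mm thick, 150 wide, its back 105 mm from the nest centre, its top 76 mm above the bench
- clamp_lever (a joint): clamp lever hinge in rad, about a vertical axis: 0 = locked, the arm points along the drawer's +x and lies over the carrier's side border at its -y side; about 1.57 = open, the arm points along the drawer's +y in front of the nest. Positive turns anticlockwise seen from above; stops at 0
- lever_pivot (a point): pivot axis of the orange clamp lever, on the drawer 68 mm towards -x and 40 mm towards -y from the nest centre, at the height of the arm's middle (15.5 mm over the nest floor); axes parallel to the scanner's
- lever_knob (a point): middle of the lever's upright black knob, 14 mm in diameter and 20 mm high, 36 mm from the pivot axis; the orange arm, 12 mm wide and 52 mm long from the pivot, has its top 10 mm below this point and its underside 12.5 mm above the nest floor; the point's x axis points along the arm away from the pivot
- carrier_stained: slide carrier to load: pale, nearly white aluminium frame 84 (x) x 94 (y) x 10 mm holding two glass slides with pink stained specimens and white ends; a blue grip rib stands on its middle, 36 mm along x, 10 mm thick along y, its top 34 mm above the underside. Origin: centre of the underside; z up. Mass about 0.16 kg
- carrier_empty: an equal carrier without slides (two open windows), to be left where it is; origin and axes as the other
- cover_glass_a: small green and white box of cover glasses, 36 x 36 x 13 mm, bystander; origin under its centre
- forceps: steel forceps, 134 x 12 x 9 mm, bystander lying on the bench; origin under its centre
- pen_red: red pen, 145 x 12 x 9 mm, bystander; origin under its centre

How it is judged:
By the outcome, as a careful person would: the job done as asked, in the order asked, and still so for the second after the job is handed in, with the robot touching nothing.
It also fails if it takes over 61 s, if anything falls off the work surface, if the arm or the gripper's body presses on something with over 40 N, if the wrist force passes 120 N, or if a joint passes its speed limit or range.

## Working session

There is one attempt and no reset: what is moved stays moved. The work goes in short steps, each a Python script; the robot and the scene stay as the last script left them, time stands still between calls to the robot, and variables do not carry over. Pictures are saved under pics/ and viewed, about 8 in all and at most 12, crops included, and the job is handed in when it is done.

```bash
mkdir -p pics; ls
python3 - <<'E'
from rig import robot
import cv2,numpy as np
for n in ("top","scene"):
    p,d=robot.grab_frame(n); cv2.imwrite(f"pics/{n}0.png",cv2.resize(p[:,:,::-1],(768,576),interpolation=cv2.INTER_CUBIC)); np.savez(f"{n}0.npz",p=p,d=d)
    print(n,robot.camera_info(n))
print(robot.camera_info("wrist"),robot.read_tcp_rot(),robot.read_t())
E
```

```text
pics
top {'vfov': 50.1922654510795, 'cx': 255.75177306646873, 'cy': 190.22432398270422, 'view': array([[-0.0163845 , -0.99970216, -0.01808712,  0.35474348],
       [-0.98986937,  0.01876959, -0.14073497,  0.42473877],
       [ 0.14103254,  0.01559801, -0.98988208,  0.98150237],
       [ 0.        ,  0.        ,  0.        ,  1.        ]])}
scene {'vfov': 51.289211721254404, 'cx': 250.4113599651131, 'cy': 188.40632572479177, 'view': array([[-0.01697003,  0.99976699, -0.01334084, -0.32883538],
       [ 0.86956383,  0.00817135, -0.49375295, -0.37363395],
       [-0.49352889, -0.01997972, -0.86949988,  1.13611195],
       [ 0.        ,  0.        ,  0.        ,  1.        ]])}
{'vfov': 59.006461759234526, 'cx': 255.14779176571406, 'cy': 193.45320458963897, 'T_tool_cam': array([[ 7.57262775e-04, -9.66778428e-01, -2.55614746e-01,
         6.90030762e-02],
       [ 9.99999594e-01,  6.07176770e-04,  6.66069025e-04,
         9.56550293e-04],
       [-4.88737828e-04, -2.55615147e-01,  9.66778495e-01,
        -1.58230490e-01],
       [ 0.00000000e+00,  0.00000000e+00,  0.00000000e+00,
         1.00000000e+00]])} [[ 9.54465392e-01 -2.98321537e-01 -2.76422099e-04]
 [-2.98321613e-01 -9.54464267e-01 -1.47573645e-03]
 [ 1.76408949e-04  1.49100205e-03 -9.99998873e-01]] 0.1
```

View pics/top0.png

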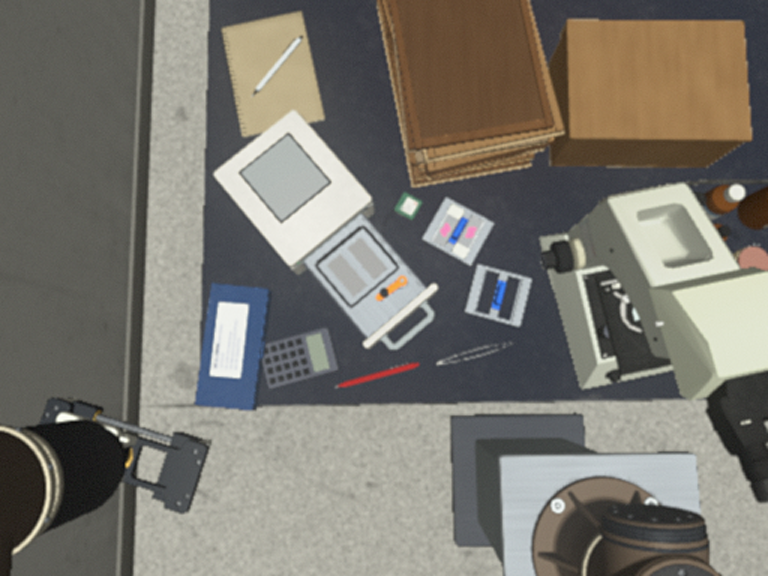

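View pics/scene0.png

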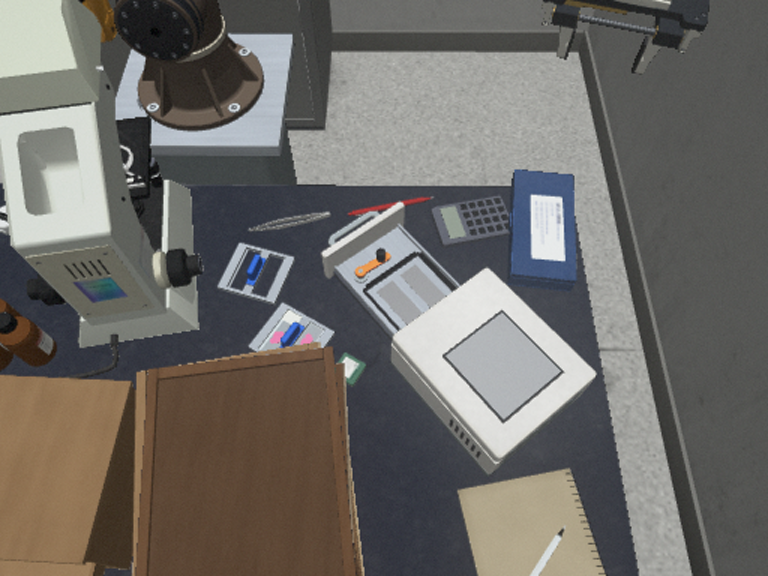

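```bash
cat > h.py <<'E'
import numpy as np,cv2
from rig import robot
def ray(ci,u,v,T):
    f=192/np.tan(np.radians(ci['vfov'])/2)
    return T[:3,:3]@np.array([(u-ci['cx'])/f,(v-ci['cy'])/f,1]),T[:3,3]
def camT(name):
    ci=robot.camera_info(name)
    if name!='wrist': return ci,np.linalg.inv(ci['view'])
    T=np.eye(4);T[:3,:3]=robot.read_tcp_rot();T[:3,3]=robot.read_position()
    return ci,T@ci['T_tool_cam']
def atz(ci,T,u,v,z):
    r,o=ray(ci,u,v,T); return o+r*(z-o[2])/r[2]
def atd(ci,T,u,v,d):
    r,o=ray(ci,u,v,T); return o+r*d[int(round(v)),int(round(u))]
def down(a):  # tool x axis heading a deg, z down
    c,s=np.cos(np.radians(a)),np.sin(np.radians(a))
    return np.array([[c,s,0],[s,-c,0],[0,0,-1.]])
E
python3 - <<'E'
from h import *
np.set_printoptions(precision=4,suppress=True)
ci,T=camT('top');z=np.load('top0.npz');d=z['d']
P=lambda u,v:atd(ci,T,u/1.5,v/1.5,d)
for n,u,v in [('rib',458,230),('carA',487,228),('emptyrib',499,294),('bench',440,320),('roofL',216,174),('roofT',292,112),('roofR',370,210),('roofB',295,268),('panelR',437,288),('panelL',368,345),('handle',428,322),('handle2',395,344),('knob',384,292),('pivot',405,283),('nestfl',358,268)]:
    print(n,P(u,v))
# bench points for corner of carriers
for n,u,v in [('A',444,198),('A',494,229),('A',472,264),('A',423,236)]: print(n,atz(ci,T,u/1.5,v/1.5,.01))
print([robot.ik([x,y,.30],down(a)) is not None for x,y,a in [(.5,.2,0),(.5,.2,45),(.5,.2,90),(.5,.2,-45)]])
E
```

```text
rib [0.5216 0.2217 0.034 ]
carA [0.53   0.1694 0.0085]
emptyrib [0.413  0.158  0.0328]
bench [ 0.3748  0.2534 -0.0006]
roofL [0.6056 0.61   0.0989]
roofT [0.7064 0.4891 0.0991]
roofR [0.5566 0.3676 0.043 ]
roofB [0.458  0.4895 0.0608]
panelR [0.4193 0.2623 0.0736]
panelL [0.3315 0.3725 0.0732]
handle [0.3681 0.2763 0.0454]
handle2 [0.3336 0.3303 0.0462]
knob [0.4149 0.3462 0.0708]
pivot [0.4316 0.3122 0.0508]
nestfl [0.4606 0.3891 0.0343]
A [0.584  0.2412 0.01  ]
A [0.5277 0.1578 0.01  ]
A [0.4679 0.1974 0.01  ]
A [0.518 0.279 0.01 ]
[True, True, True, True]
```

Run:
```python
from h import *
np.set_printoptions(precision=4,suppress=True)
print(robot.read_qpos())
robot.goto([.45,.42,.25],down(38.5))
print(robot.read_t(),robot.read_qpos())
ci,T=camT('wrist');p,d=robot.grab_frame('wrist');np.savez('w1.npz',p=p,d=d,T=T);cv2.imwrite('pics/w1.png',cv2.resize(p[:,:,::-1],(800,600),interpolation=cv2.INTER_CUBIC))
robot.goto([.525,.22,.17],down(-34))
print(robot.read_t(),robot.read_qpos())
ci,T=camT('wrist');p,d=robot.grab_frame('wrist');np.savez('w2.npz',p=p,d=d,T=T);cv2.imwrite('pics/w2.png',cv2.resize(p[:,:,::-1],(800,600),interpolation=cv2.INTER_CUBIC))
```

```text
[ 89.1553  20.5885   0.6395  -0.0155 -70.1358 -16.5069]
1.4167 [ 61.2185  14.2186  -5.1899  -0.0074 -70.5982  67.2472]
2.375 [ 42.4955  13.1927 -17.4248   0.0119 -59.338   13.6682]
```

View pics/w1.png

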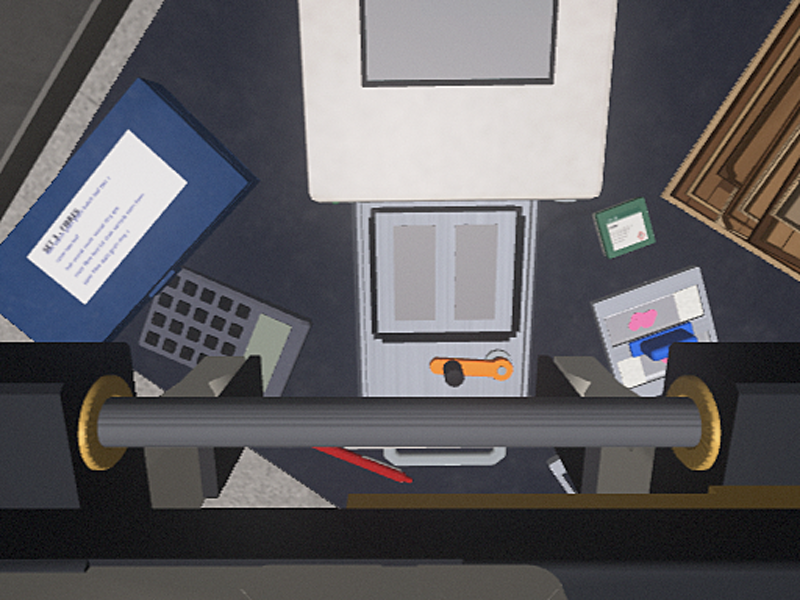

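View pics/w2.png

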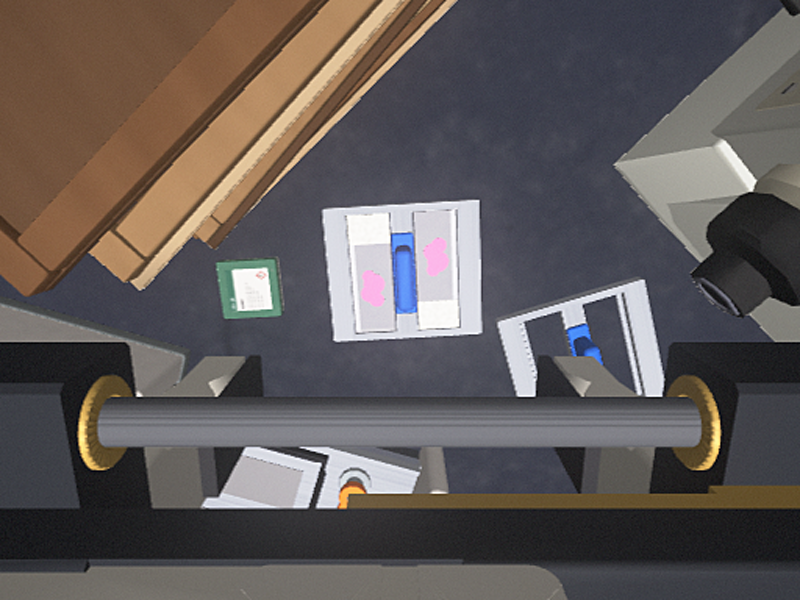

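Run:
```python
from h import *
np.set_printoptions(precision=4,suppress=True)
a=np.load('w1.npz');b=np.load('w2.npz')
A=cv2.resize(a['p'][125:250,225:350,::-1],(600,600),interpolation=cv2.INTER_CUBIC)
B=cv2.resize(b['p'][120:225,200:315,::-1],None,fx=5,fy=5,interpolation=cv2.INTER_CUBIC)
cv2.imwrite('pics/A.png',A);cv2.imwrite('pics/B.png',B)
ci=robot.camera_info('wrist')
for n,u,v in [('stack',205,240),('stack2',140,285),('stack3',330,100),('stackTop',50,100),('microscope',640,165),('bench',300,300),('frame',330,270),('rib',403,285)]:
    print(n,atd(ci,b['T'],u/1.5625,v/1.5625,b['d']))
for n,u,v in [('roofR',603,199),('roofL',310,199),('floor',415,270),('knob',455,368),('pivot',503,369)]:
    print(n,atd(ci,a['T'],u/1.5625,v/1.5625,a['d']))
```

```text
stack [0.6016 0.2682 0.1032]
stack2 [0.5972 0.2743 0.1584]
stack3 [0.6187 0.1915 0.0957]
stackTop [0.6488 0.2516 0.1748]
microscope [0.5062 0.0707 0.0231]
bench [0.5467 0.2814 0.0012]
frame [0.5529 0.2517 0.0118]
rib [0.5247 0.2173 0.0339]
roofR [0.5786 0.3238 0.0002]
roofL [0.4406 0.4973 0.0008]
floor [0.4521 0.4058 0.0336]
knob [0.421  0.3469 0.0694]
pivot [0.4376 0.3133 0.0517]
```

View pics/A.png

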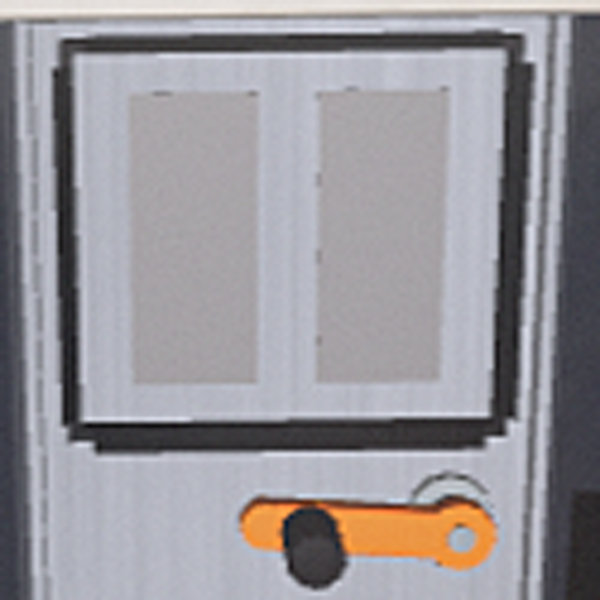

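View pics/B.png

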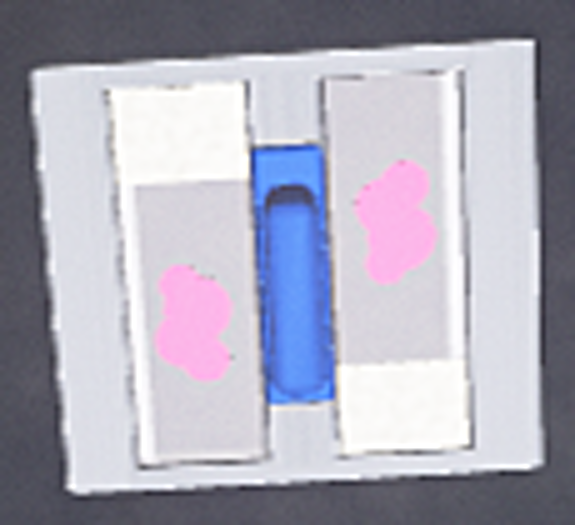

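Run:
```python
from h import *
np.set_printoptions(precision=4,suppress=True)
a=np.load('w1.npz');b=np.load('w2.npz');ci=robot.camera_info('wrist')
PA=lambda x,y,z:atz(ci,a['T'],(x+.5)/4.8-.5+225,(y+.5)/4.8-.5+125,z)[:2]
PB=lambda x,y,z:atz(ci,b['T'],(x+.5)/5-.5+200,(y+.5)/5-.5+120,z)[:2]
C=[PB(32,70,.01),PB(533,40,.01),PB(543,465,.01),PB(70,492,.01)]
hd=lambda v:np.degrees(np.arctan2(v[1],v[0]))
print('carrier',np.mean(C,0),[np.linalg.norm(C[i]-C[i-1]) for i in range(4)],'x',hd(C[0]-C[3]),hd(C[1]-C[2]),'y',hd(C[0]-C[1])-90,hd(C[3]-C[2])-90)
print('rib',PB(292,301,.034), 'ribdir',hd(PB(290,205,.034)-PB(300,395,.034)))
ex=[PA(77,52,.04),PA(505,50,.04),PA(490,416,.032),PA(82,422,.032)]
W=[PA(130,92,.032),PA(447,90,.032),PA(441,381,.032),PA(132,383,.032)]
for n,c in (('nest',ex),('win',W)):
  print(n,np.mean(c,0),[np.linalg.norm(c[i]-c[i-1]) for i in range(4)],'x',hd(c[0]-c[3]),hd(c[1]-c[2]),'y',hd(c[0]-c[1])-90,hd(c[3]-c[2])-90)
pv=PA(461,539,.0505);kn=PA(318,556,.0705)
print('drawer edges',hd(PA(15,20,.043)-PA(35,560,.043)),hd(PA(572,20,.043)-PA(550,560,.043)))
print('pivot',pv,'knob',kn,np.linalg.norm(kn-pv),hd(kn-pv))
for h in (38,38.5,39):
  c,s=np.cos(np.radians(h)),np.sin(np.radians(h)); R=np.array([[c,-s],[s,c]])
  print(h,'nest from pivot',pv+R@[.068,.04], [R.T@(p-np.mean(W,0)) for p in ex+W[:1]])
# roof edges from top depth for heading
ci,T=camT('top');z=np.load('top0.npz');d=z['d'];v,u=np.nonzero(d>0)
f=192/np.tan(np.radians(ci['vfov'])/2)
q=np.stack([(u-ci['cx'])/f,(v-ci['cy'])/f,np.ones(len(u))],1)*d[v,u][:,None]; w=q@T[:3,:3].T+T[:3,3]
m=(abs(w[:,2]-.1)<.004)&(w[:,0]>.4)&(w[:,0]<.75)&(w[:,1]>.33)&(w[:,1]<.68)
r=cv2.minAreaRect(w[m,:2].astype(np.float32)*1000);print('roof',r,m.sum())
```

```text
carrier [0.5264 0.2154] [np.float64(0.08271494626464804), np.float64(0.0929444882811051), np.float64(0.08260565854699313), np.float64(0.09361534790074591)] x -30.686394974193547 -30.221497124518653 y -30.40517076087677 -30.33863296604965
rib [0.5267 0.2159] ribdir -30.69376160875831
nest [0.4636 0.3878] [np.float64(0.08952843141386593), np.float64(0.09572295929983406), np.float64(0.08852223884569223), np.float64(0.09889524510077825)] x 38.44824285957442 40.49457240283993 y 38.76614045629245 39.37163371723409
win [0.4635 0.3876] [np.float64(0.06983485728584565), np.float64(0.07289103819742375), np.float64(0.06982891481604755), np.float64(0.07445023609128859)] x 38.752113045651676 40.031531008366805 y 38.859699187244786 38.87541678806204
drawer edges 39.47330224852523 39.97626431443359
pivot [0.4358 0.3134] knob [0.4167 0.344 ] 0.03603767303500602 121.96023288154258
38 nest from pivot [0.4647 0.3868] [array([0.0441, 0.0491]), array([ 0.0454, -0.0466]), array([-0.0431, -0.0504]), array([-0.0454,  0.0484]), array([0.0344, 0.0373])]
38.5 nest from pivot [0.4641 0.387 ] [array([0.0445, 0.0487]), array([ 0.045, -0.047]), array([-0.0435, -0.0501]), array([-0.045 ,  0.0488]), array([0.0347, 0.037 ])]
39 nest from pivot [0.4634 0.3873] [array([0.0449, 0.0484]), array([ 0.0445, -0.0474]), array([-0.044 , -0.0497]), array([-0.0446,  0.0492]), array([0.035 , 0.0367])]
roof ((582.9652099609375, 489.7490234375), (201.099609375, 168.90316772460938), 39.04959487915039) 5458
```

```bash
cat >> h.py <<'E'
np.set_printoptions(precision=4,suppress=True)
def tilt(a,t):
    c,s=np.cos(np.radians(t)),np.sin(np.radians(t))
    return down(a)@np.array([[c,0,-s],[0,1,0],[s,0,c]])
H=39.0
u=lambda h:np.array([np.cos(np.radians(h)),np.sin(np.radians(h))])
NEST=np.array([.4635,.3875])
def S(x,y,z): # nest-relative (scanner axes) xy + bench z
    return [*(NEST+x*u(H)+y*u(H+90)),z]
E
python3 - <<'E'
from h import *
g=np.array([.5266,.2157])-.005*u(-30.5); R=tilt(149.5,15)
print('ik',robot.ik([*g,.017],R), robot.ik(S(-.005,0,.049),tilt(H+180,15)))
robot.move_gripper(.4)
robot.goto([*g,.18],R); print(robot.read_qpos())
robot.servo_line([*g,.05],speed=.12); print(robot.read_force())
robot.servo_line([*g,.017],speed=.04); print(robot.read_force(),robot.read_position())
robot.move_gripper(0); print('grip',robot.read_grip_width(),robot.read_force())
robot.servo_line([*g,.19],speed=.1); print(robot.read_grip_width(),robot.read_force())
robot.goto(S(-.005,0,.15),tilt(H+180,15)); print(robot.read_t(),robot.read_qpos())
ci,T=camT('wrist');p,d=robot.grab_frame('wrist');np.savez('w3.npz',p=p,d=d,T=T);cv2.imwrite('pics/w3.png',cv2.resize(p[:,:,::-1],(800,600),interpolation=cv2.INTER_CUBIC))
E
```

```text
ik [ 48.5824  19.7863 -47.6258  37.9594 -24.4033 155.9012] [  61.4705   16.493   -41.3211   17.5862  -19.1114 -128.4497]Traceback (most recent call last):
  File "<stdin>", line 5, in <module>
rig.Unreachable: the arm cannot take that pose within its joint ranges
```

Run:
```python
from h import *
print(robot.read_t(),robot.read_qpos())
for t,o in ((6,.008),(8,.008),(10,.007)):
  for base in (149.5,-30.5):
    g=np.array([.5266,.2157])-o*u(-30.5); tt=t if base>0 else -t
    for z in (.017,.06,.10,.14,.18): print(t,base,z,robot.ik([*g,z],tilt(base,tt)))
    for z in (.049,.09,.14): print(' nest',z,robot.ik(S(-o,0,z),tilt(H+(180 if base>0 else 0),tt)))
```

```text
3.4333 [ 42.4214  13.1832 -17.4892   0.0014 -59.3256  13.5727]
6 149.5 0.017 None
6 149.5 0.06 None
6 149.5 0.1 [  46.7897   15.0342  -29.2586    8.3372  -44.6867 -173.1701]
6 149.5 0.14 [  46.8268   12.4474  -26.2981    7.6297  -50.1843 -172.1618]
6 149.5 0.18 [  46.8523   10.2169  -23.1101    7.1038  -55.5609 -171.3164]
 nest 0.049 [  60.0857   20.045   -28.4384    3.6707  -35.9717 -113.9524]
 nest 0.09 [  60.0949   17.0176  -25.9632    3.2571  -41.4646 -113.4313]
 nest 0.14 [  60.1019   13.8051  -22.5573    2.8994  -48.0738 -112.9346]
6 -30.5 0.017 [ 46.633   21.4978 -34.7773  10.8276 -32.8514   3.8076]
6 -30.5 0.06 [ 46.7332  17.9707 -32.0092   9.3102 -39.0607   5.5803]
6 -30.5 0.1 [ 46.7897  15.0342 -29.2586   8.3372 -44.6867   6.8299]
6 -30.5 0.14 [ 46.8268  12.4474 -26.2981   7.6297 -50.1843   7.8382]
6 -30.5 0.18 [ 46.8523  10.2169 -23.1101   7.1038 -55.5609   8.6836]
 nest 0.049 [ 60.0857  20.045  -28.4384   3.6707 -35.9717  66.0476]
 nest 0.09 [ 60.0949  17.0176 -25.9632   3.2571 -41.4646  66.5687]
 nest 0.14 [ 60.1019  13.8051 -22.5573   2.8994 -48.0738  67.0654]
8 149.5 0
[... 1065 characters left out ...]
7]
 nest 0.09 [  61.0296   15.1613  -30.6302    6.5042  -35.0993 -117.0553]
 nest 0.14 [  61.0672   11.7672  -26.9564    5.5809  -42.1311 -115.9082]
10 -30.5 0.017 [ 48.4004  20.6803 -40.2968  20.8011 -28.6744  -7.1666]
10 -30.5 0.06 [ 48.8619  17.1007 -36.8353  17.1267 -35.4176  -3.2986]
10 -30.5 0.1 [ 49.0926  14.0921 -33.6827  14.973  -41.3801  -0.7826]
10 -30.5 0.14 [ 49.2345  11.4312 -30.4456  13.4837 -47.1226   1.1541]
10 -30.5 0.18 [ 49.3278   9.1319 -27.059   12.4108 -52.6806   2.7265]
 nest 0.049 [ 60.9741  18.3623 -33.4334   7.6692 -29.1361  61.6203]
 nest 0.09 [ 61.0296  15.1613 -30.6302   6.5042 -35.0993  62.9447]
 nest 0.14 [ 61.0672  11.7672 -26.9564   5.5809 -42.1311  64.0918]
```

Run:
```python
from h import *
g=np.array([.5266,.2157])-.005*u(-30.5); R=tilt(-30.5,-12)
print('ik',robot.ik([*g,.017],R), robot.ik(S(-.005,0,.049),tilt(H,-12)))
robot.goto([*g,.17],R); print(robot.read_qpos())
robot.servo_line([*g,.05],speed=.12); print(robot.read_force())
robot.servo_line([*g,.017],speed=.04); print(robot.read_force(),robot.read_position())
robot.move_gripper(0); print('grip',robot.read_grip_width(),robot.read_force())
robot.servo_line([*g,.17],speed=.1); print(robot.read_grip_width(),robot.read_force())
robot.goto(S(-.005,0,.15),tilt(H,-12)); print(robot.read_t(),robot.read_qpos())
ci,T=camT('wrist');p,d=robot.grab_frame('wrist');np.savez('w3.npz',p=p,d=d,T=T);cv2.imwrite('pics/w3.png',cv2.resize(p[:,:,::-1],(800,600),interpolation=cv2.INTER_CUBIC))
```

```text
ik [ 48.6815  20.3564 -43.1314  26.9471 -26.7849 -13.3551] [ 61.2772  17.6921 -36.0715  10.5543 -25.4865  58.6163]
[ 50.4012   9.2076 -29.9598  15.5444 -49.9808  -0.7067]
[ 0.6904 -0.0217  0.144 ]
[-0.8317  0.7574  0.5192] [0.5224 0.2184 0.0171]
grip 0.11450998333590247 [-0.0113  0.9515  1.8334]
0.11159915039878829 [-0.4249  0.5751 -1.6294]
9.1833 [ 61.4754  10.3129 -28.3247   7.0477 -40.5199  62.4958]
```

View pics/w3.png

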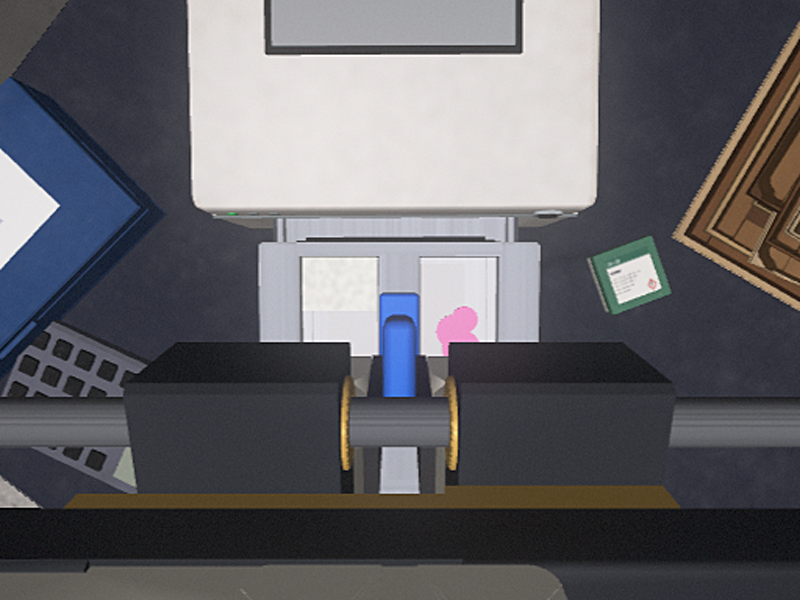

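Run:
```python
from h import *
w=np.load('w3.npz');ci=robot.camera_info('wrist')
q=[atz(ci,w['T'],x/1.5625-.2,243/1.5625-.2,.143)[:2] for x in (259,541)]
Rm=np.stack([u(H),u(H+90)]); print([Rm@(p-NEST) for p in q], np.linalg.norm(q[0]-q[1]))
p=robot.read_position(); f0=robot.read_force(); print(p,f0)
robot.servo_line(S(-.005,0,.065),speed=.1)
print(robot.read_force())
z=.065
while z>.045:
    z-=.001; robot.servo_line(S(-.005,0,z),speed=.02)
    f=robot.read_force()-f0
    if z<.06: print(round(z,4),f,robot.read_ft_torque())
    if f[2]>4 : break
print(robot.read_position(),robot.read_t())
```

```text
[array([0.0394, 0.0449]), array([ 0.0393, -0.0482])] 0.09310600336128012
[0.4598 0.3838 0.1498] [ 0.8129  0.2502 -2.5549]
[ 0.5784  0.1437 -1.5056]
0.059 [-1.0159 -0.765   1.3223] [-0.6033  0.6429  0.0286]
0.058 [-1.0024  0.0532  0.4186] [-0.573   0.6783  0.0172]
0.057 [-0.5454 -1.2644  1.4587] [-0.6254  0.6772  0.0031]
0.056 [-0.325   0.2686  0.3871] [-0.659   0.6111 -0.0088]
0.055 [-0.9402 -0.6103  0.7667] [-0.6439  0.5825  0.0521]
0.054 [-0.6648  0.4511  0.1811] [-0.551   0.6405 -0.0401]
0.053 [-0.7624  0.3374  1.2983] [-0.6556  0.6324  0.0197]
0.052 [-0.4343 -0.7315  0.7424] [-0.6262  0.5902 -0.0068]
0.051 [-1.11   -0.6649 -0.1314] [-0.6538  0.667   0.0027]
0.05 [-0.7692 -0.2317  0.6665] [-0.6053  0.6511 -0.0271]
0.049 [-0.424   0.2742  1.5027] [-0.4609  0.3755  0.0201]
0.048 [ 1.2042 -2.1     7.3348] [-0.7427 -0.5888 -0.2088]
[0.4605 0.3852 0.0491] 14.4833
```

Run:
```python
from h import *
robot.servo_line(S(-.005,0,.049),speed=.02)
robot.move_gripper(.35); print(robot.read_force())
robot.servo_line(S(-.005,0,.10),speed=.08)
robot.goto(S(-.02,0,.19),down(H)); print(robot.read_t())
ci,T=camT('wrist');p,d=robot.grab_frame('wrist');np.savez('w4.npz',p=p,d=d,T=T);cv2.imwrite('pics/w4.png',cv2.resize(p[100:260,160:373,::-1],None,fx=3.75,fy=3.75,interpolation=cv2.INTER_CUBIC))
```

```text
[0.3002 0.632  0.1429]
16.6833
```

View pics/w4.png

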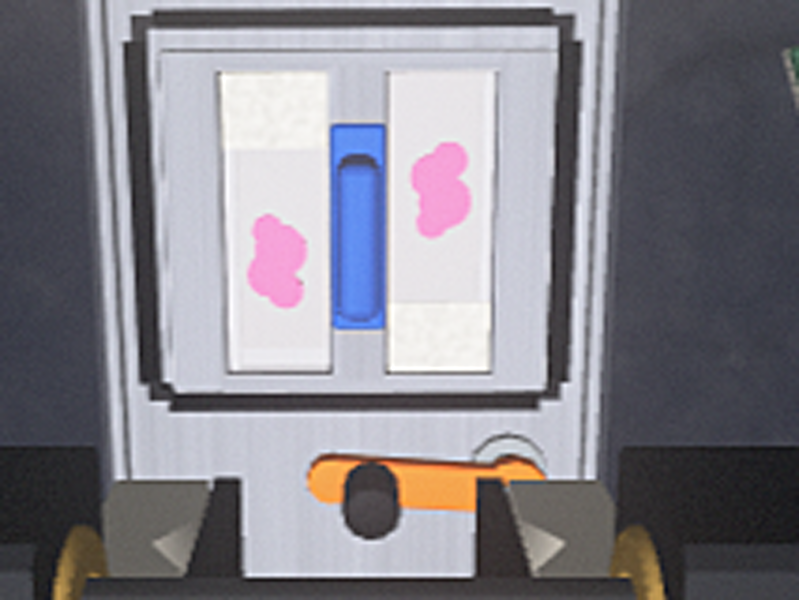

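Run:
```python
from h import *
w=np.load('w4.npz');ci=robot.camera_info('wrist')
for x,y in ((180,80),(520,80),(530,370),(190,370)): print('frame z',atd(ci,w['T'],160+x/3.75,100+y/3.75,w['d'])[2])
def K(th,s=0):
    c,q=np.cos(np.radians(th)),np.sin(np.radians(th)); return (-.068+.036*c+s*.7071,-.040+.036*q-s*.7071)
R=down(H+45)
robot.move_gripper(.273)
robot.goto(S(*K(87),.12),R); print(robot.read_qpos())
robot.servo_line(S(*K(87),.055),speed=.06); f0=robot.read_force(); print(f0)
robot.move_gripper(.195); print(robot.read_grip_width(),robot.read_force())
for th in list(range(80,-1,-8))+[-1,-3,-5]:
    robot.servo_line(S(*K(th,.0015),.055),speed=.06 if th>8 else .02)
    f=robot.read_force(); print(th,f,robot.read_position())
    if np.linalg.norm(f[:2]-f0[:2])>15: break
print(robot.read_t())
```

```text
frame z 0.04276125447814372
frame z 0.043446772308329495
frame z 0.04241778503767851
frame z 0.04191805618831268
[ 60.4651  13.2528 -24.8192   0.025  -51.8786 113.403 ]
[0.1303 0.4519 0.097 ]
0.19647850937185596 [0.6124 0.3474 0.4919]
80 [-0.5247 -0.6836 -1.8972] [0.4202 0.3452 0.055 ]
72 [-0.0083  0.366   1.4601] [0.4247 0.347  0.0549]
64 [ 0.1747  0.1733 -1.0045] [0.4296 0.3484 0.0549]
56 [0.0301 0.159  1.6264] [0.4345 0.3492 0.055 ]
48 [0.6148 0.3198 0.5018] [0.4395 0.3493 0.055 ]
40 [ 0.0143  0.0397 -0.0888] [0.4445 0.3487 0.055 ]
32 [-0.1853 -0.2756 -0.2963] [0.4493 0.3474 0.055 ]
24 [ 0.1092  0.2123 -0.4497] [0.4539 0.3454 0.055 ]
16 [-0.7741  0.7827 -0.5157] [0.4582 0.3427 0.055 ]
8 [-0.0158  0.4106  0.301 ] [0.462  0.3397 0.055 ]
0 [ 0.184  -0.2296 -0.0723] [0.4654 0.3359 0.055 ]
-1 [0.6026 0.3737 0.3079] [0.4657 0.3356 0.055 ]
-3 [-2.1378  2.9084  0.2213] [0.4662 0.335  0.055 ]
-5 [-7.1943  7.4551  0.1493] [0.4666 0.3349 0.055 ]
23.3417
```

Run:
```python
from h import *
robot.move_gripper(.273); print(robot.read_force())
p=robot.read_position(); robot.servo_line([p[0],p[1],.12],speed=.08)
robot.goto(S(-.06,0,.19),down(H)); print(robot.read_t())
ci,T=camT('wrist');p,d=robot.grab_frame('wrist');np.savez('w5.npz',p=p,d=d,T=T);cv2.imwrite('pics/w5.png',cv2.resize(p[40:260,130:400,::-1],None,fx=2.7,fy=2.7,interpolation=cv2.INTER_CUBIC))
```

```text
[ 0.3446 -0.83   -0.0935]
25.5667
```

View pics/w5.png

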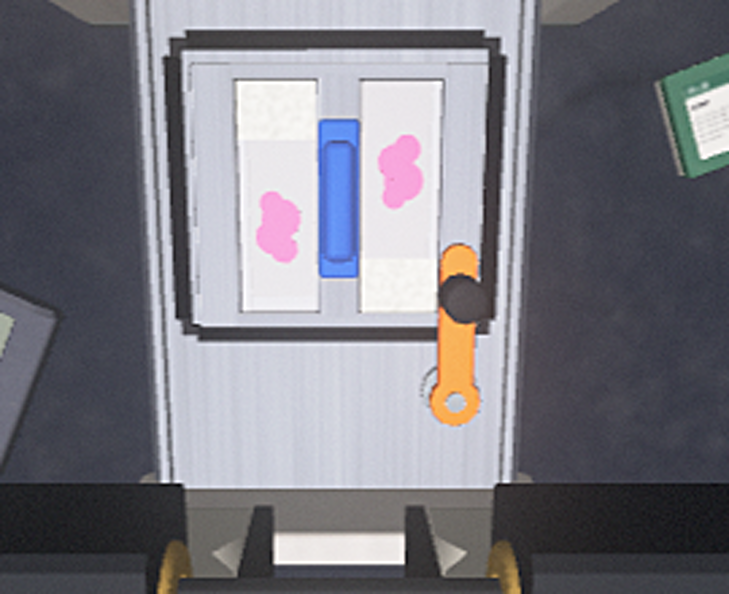

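Run:
```python
from h import *
robot.move_gripper(0)
print(robot.ik(S(-.15,0,.058),down(H)))
robot.goto(S(-.15,0,.12),down(H))
robot.servo_line(S(-.15,0,.058),speed=.06); f0=robot.read_force(); print(f0)
ex=np.array([*u(H),0]); x=-.15
F=lambda:-(robot.read_force()-f0)@ex
while x<-.12 and F()<2: x+=.002; robot.servo_line(S(x,0,.058),speed=.03)
print('contact',x,F(),robot.read_position(),robot.read_t())
x0=x
while x<x0+.145:
    x+=.029; robot.servo_line(S(x,0,.058),speed=.05); print(round(x-x0,4),F())
    if F()>12: break
while x<x0+.185:
    x+=.002; robot.servo_line(S(x,0,.058),speed=.02); f=F()
    if x-x0>.155: print(round(x-x0,4),f,(robot.read_position()-S(x0,0,.058))@ex)
    if f>10: break
print(robot.read_t(),robot.read_force())
```

```text
[ 65.1734  10.7409 -39.0061   0.     -40.253   63.8266]
[0.746  0.209  0.2749]
contact -0.11999999999999997 0.911198509844565 [0.3704 0.3122 0.058 ] 31.7083
0.029 0.6152177467720045
0.058 0.980531930109018
0.087 1.7077726858445472
0.116 0.772560306744903
0.145 0.02098985333484643
0.157 12.211369569663649 0.15357011885098681
36.875 [-10.8068  -4.9286   9.1817]
```

Run:
```python
from h import *
p=robot.read_position(); ex=np.array([*u(H),0])
robot.servo_line(p-.02*ex,speed=.05); print(robot.read_force())
q=robot.read_position(); robot.servo_line([q[0],q[1],.15],speed=.1)
robot.goto(list(p[:2]-.09*ex[:2])+[.18],down(H)); print(robot.read_t())
ci,T=camT('wrist');p,d=robot.grab_frame('wrist');np.savez('w6.npz',p=p,d=d,T=T)
a=cv2.resize(p[40:260,106:406,::-1],(400,293),interpolation=cv2.INTER_CUBIC)
s,_=robot.grab_frame('top'); b=cv2.resize(s[60:270,130:380,::-1],(400,336),interpolation=cv2.INTER_CUBIC)
a=cv2.resize(p[20:250,106:406,::-1],(782,600),interpolation=cv2.INTER_CUBIC)
cv2.imwrite('pics/w6.png',a); cv2.imwrite('pics/top6.png',cv2.resize(b,(700,588)))
```

```text
[-0.1643 -0.0835 -0.0923]
38.975
```

View pics/w6.png

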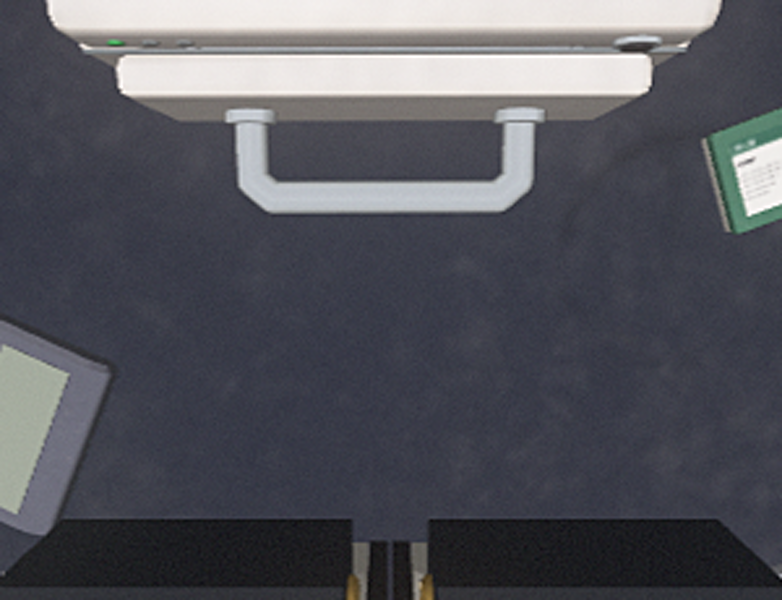

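Run:
```python
from h import *
w=np.load('w6.npz');ci=robot.camera_info('wrist')
s=782/300; ex=u(H)
P=lambda x,y,z:(atz(ci,w['T'],106+(x+.5)/s-.5,20+(y+.5)/s-.5,z)[:2]-NEST)@ex
print('panel back top',P(385,56,.076),'panel front top',P(385,95,.076),'handle mid',P(385,197,.049))
print('roof edge cand',[(y,P(385,y,.1)) for y in (20,28,32)],'slot lip',[(y,P(385,y,.074)) for y in (42,46,50)])
c=w['p'][20:60,:,:]
x=int(106+385/s)
for r in range(24,66): print(r, round((r-20)*s), w['p'][r,x], round(float(atd(ci,w['T'],x,r,w['d'])[2]),4), round(float((atd(ci,w['T'],x,r,w['d'])[:2]-NEST)@ex),4))
cv2.imwrite('pics/c6.png',cv2.resize(w['p'][20:75,106:226,::-1],None,fx=6.5,fy=6.5,interpolation=cv2.INTER_CUBIC))
```

```text
panel back top 0.05432873340728384 panel front top 0.044316991819129944 handle mid 0.017735720980876467
roof edge cand [(20, np.float64(0.058602077266028806)), (28, np.float64(0.05678655375350337)), (32, np.float64(0.055875900480067325))] slot lip [(42, np.float64(0.058228763278383625)), (46, np.float64(0.05721141595150002)), (50, np.float64(0.05619189786411539))]
24 10 [239 234 231] 0.0987 0.0609
25 13 [239 235 232] 0.0982 0.0604
26 16 [239 234 230] 0.099 0.0596
27 18 [239 234 230] 0.0998 0.0588
28 21 [239 234 230] 0.0984 0.0585
29 23 [243 237 232] 0.0977 0.0581
30 26 [230 225 219] 0.0987 0.0573
31 29 [211 201 194] 0.0954 0.0573
32 31 [183 174 168] 0.096 0.0566
33 34 [153 147 142] 0.0952 0.0561
34 36 [132 126 121] 0.0924 0.0561
35 39 [132 127 123] 0.0893 0.056
36 42 [122 118 115] 0.087 0.0558
37 44 [116 107 103] 0.0821 0.056
38 47 [179 182 189] 0.0321 0.064
39 50 [141 144 148] 0.0764 0.0557
40 52 [116 113 110] 0.075 0.0553
41 55 [252 246 242] 0.0754 0.0545
42 57 [236 232 229] 0.0754 0.0539
43 60 [237 233 230] 0.0759 0.0531
44 63 [237 232 230] 0.0748 0.0526
45 65 [236 232 230] 0.0776 0.0515
46 68 [236 232 228] 0.0755 0.0512
47 70 [236 231 229] 0.0755 0.0505
48 73 [236 232 229] 0.0762 0.0498
49 76 [236 232 230] 0.0766 0.049
50 78 [236 231 230] 0.0768 0.0483
51 81 [236 231 228] 0.0753 0.0479
52 83 [236 230 227] 0.0757 0.0472
53 86 [234 229 225] 0.0749 0.0466
54 89 [236 231 227] 0.0752 0.0459
55 91 [245 239 234] 0.0751 0.0452
56 94 [194 186 179] 0.0751 0.0445
57 96 [129 123 119] 0.0734 0.0441
58 99 [116 110 108] 0.0682 0.044
59 102 [120 115 113] 0.0639 0.0438
60 104 [124 119 116] 0.0577 0.0438
61 107 [121 116 111] 0.0505 0.0439
62 109 [118 112 110] 0.0438 0.0439
63 112 [119 115 113] 0.0368 0.0439
64 115 [120 112 110] 0.0293 0.0439
65 117 [121 119 112] 0.0219 0.0439
```

View pics/c6.png

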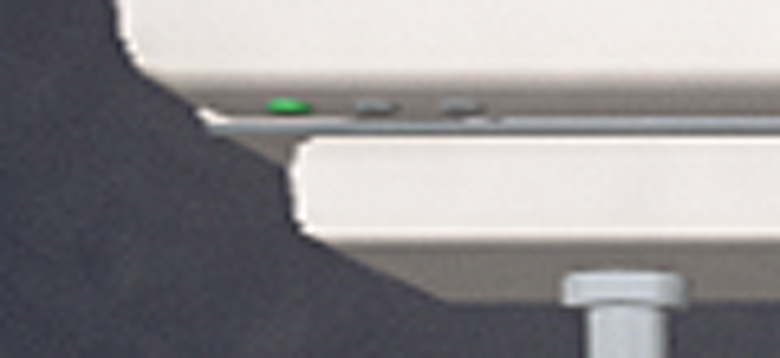

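Run:
```python
from h import *
ex=np.array([*u(H),0])
robot.goto(S(.01,0,.12),down(H)); robot.servo_line(S(.01,0,.06),speed=.08); f0=robot.read_force()
x=.026; robot.servo_line(S(x,0,.06),speed=.05)
while x<.046:
    x+=.002; robot.servo_line(S(x,0,.06),speed=.03); f=-(robot.read_force()-f0)@ex
    print(round(x,4),f,(robot.read_position()-S(0,0,.06))@ex)
    if f>20: break
print(robot.read_t())
p=robot.read_position(); robot.servo_line(p-.03*ex,speed=.06); q=robot.read_position(); robot.servo_line([q[0],q[1],.16],speed=.15)
robot.goto(list(p[:2]-.09*ex[:2])+[.18],down(H)); print(robot.read_t(),robot.read_force())
ci,T=camT('wrist');p,d=robot.grab_frame('wrist')
def face(r0,r1,z0,z1):
    v=[]
    for r in range(r0,r1):
        for c in range(225,285,4):
            w=atd(ci,T,c,r,d)
            if z0<w[2]<z1: v.append((w[:2]-NEST)@ex[:2])
    return np.median(v),len(v)
print('panel face',face(50,75,.02,.066),'housing face',face(25,45,.08,.094))
```

```text
0.028 0.24144681026999068 0.027968250002663887
0.03 -0.3476468363317779 0.03008464748113387
0.032 -0.058860197732446246 0.032115286346567684
0.034 2.394210893161739 0.033543141649797686
0.036 9.037105833529276 0.03362370864488999
0.038 15.347977585073663 0.033618661006143885
0.04 22.185178894777188 0.03365052997410542
42.6417
44.575 [ 0.9361  0.1129 -0.0792]
panel face (np.float64(0.0438964408783927), 105) housing face (np.float64(0.055919265432599646), 58)
```

Under 22 N the drawer stays put against a hard stop. The panel face sits 12.0 mm in front of the housing face, which matches the panel's thickness, so the drawer is shut.

```bash
python3 -c "
from rig import robot
robot.job_done();print(robot.read_t())"
```

```text
the job is handed in; nothing more can be done
the job is handed in; nothing more can be done
```

I loaded the stained carrier into the scanner, locked the clamp, shut the drawer, and handed the job in at about 45 s of the 61 s allowed.

- **Carrier:** I gripped it by the rib with the tool tilted 12° to clear the tall stack beside it. I lowered it in 1 mm steps until I felt light contact of about 7 N at the expected floor height. After release the frame measured 42–43 mm high at all four corners, which means it lies flat. It sits inside the rim, about 2 mm off centre.
- **Lever:** I swung it until it pressed about 10 N against its stop. The picture then showed it locked along the drawer, over the carrier's border.
- **Drawer:** I pushed it shut at about 5 cm/s, slowing to 2 cm/s for the end. A second push of 22 N did not move it. The panel face measured 12.0 mm in front of the housing, equal to its thickness, so there is no gap.

**Disagreements and gaps in the checks:**
- The top camera put the nest of the fully open drawer about 9 mm from the wrist camera's estimate. I used the wrist camera, because the drawer travelled only about 160 mm and so was probably not fully open at the start.
- With the carrier held over the drawer, one picture suggested it was 2–3 mm off. It still seated without touching the rim.
- One depth pixel at the seam between panel and housing read oddly low. I took it as the housing trim or noise.
- I did not check the empty carrier and other bench items in a final overall picture. Nothing I did should have touched them.

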